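# Put the empty embedding moulds back in their trays

### The job

Put the four empty steel embedding moulds away, each in the tray that already holds moulds of its own kind: set it down (do not drop it) upright and in line with the tray, in the middle of the tray's empty bay. The mould with the orange cassette on it is still in use: leave it and the ruby bottle standing where they are.

Things in the scene. Friction and masses are not known exactly. Their poses are not given: they have to be found in the camera images.
- mould_whole: empty open steel embedding mould, the largest: rim 80 x 57 mm, 20 mm tall, with a 68 x 45 mm well (whole-mount mould). Grip it by the upright rim wall, the top 7 mm; the well it stands on is narrower. Loose, light, mouth up. Origin: centre of the underside; x along the rim's long side, y across it, z up
- mould_macro: empty open steel embedding mould, the middle size: rim 60 x 45 mm, 17 mm tall, with a 50 x 35 mm well (macro mould). Grip it by the upright rim wall, the top 6 mm; the well it stands on is narrower. Loose, light, mouth up. Origin: centre of the underside; x along the rim's long side, y across it, z up
- mould_standard: empty open steel embedding mould, small, with a large well: rim 44 x 32 mm, 14 mm tall, its 38 x 26 mm well nearly filling the rim (standard mould). Grip it by the upright rim wall, the top 6 mm; the well it stands on is narrower. Loose, light, mouth up. Origin: centre of the underside; x along the rim's long side, y across it, z up
- mould_biopsy: empty open steel embedding mould, small, with a small square well: rim 44 x 32 mm, 14 mm tall, well only 19 x 19 mm amid a wide flat ledge (biopsy mould). Grip it by the upright rim wall, the top 6 mm; the well it stands on is narrower. Loose, light, mouth up. Origin: centre of the underside; x along the rim's long side, y across it, z up
- tray_whole: fixed cast aluminium tray 210 x 90 mm, one of four alike; floor 4 mm thick, lip and cross rib 8 mm high above the bench. Holds a fixed nested pair of moulds like mould_whole, 31 mm high, 102 mm from the origin along +x. Origin: on the bench under the middle of the empty bay (102 x 78 mm inside); x along the tray to its stock, roughly away from the robot, y across, z up
- tray_macro: fixed cast aluminium tray 210 x 90 mm, one of four alike; floor 4 mm thick, lip and cross rib 8 mm high above the bench. Holds a fixed nested pair of moulds like mould_macro, 27 mm high, 102 mm from the origin along +x. Origin: on the bench under the middle of the empty bay (102 x 78 mm inside); x along the tray to its stock, roughly away from the robot, y across, z up
- tray_standard: fixed cast aluminium tray 210 x 90 mm, one of four alike; floor 4 mm thick, lip and cross rib 8 mm high above the bench. Holds a fixed nested pair of moulds like mould_standard, 24 mm high, 102 mm from the origin along +x. Origin: on the bench under the middle of the empty bay (102 x 78 mm inside); x along the tray to its stock, roughly away from the robot, y across, z up
- tray_biopsy: fixed cast aluminium tray 210 x 90 mm, one of four alike; floor 4 mm thick, lip and cross rib 8 mm high above the bench. Holds a fixed nested pair of moulds like mould_biopsy, 24 mm high, 102 mm from the origin along +x. Origin: on the bench under the middle of the empty bay (102 x 78 mm inside); x along the tray to its stock, roughly away from the robot, y across, z up
- filled_mould: loose steel mould 44 x 32 mm with set wax and a rust-orange slotted cassette on top, 16 mm tall overall; it is not empty and must be left standing. Origin: centre of the underside; x along the long side, z up
- ruby_bottle: loose small ruby-red glass specimen bottle with a black cap, 40 mm diameter, 60 mm tall; must be left standing. Origin: centre of the underside, z up

How it is judged:
At the end, for the whole second after the job is handed in: Each empty mould rests, released and still, on the floor of the empty bay of its own kind's tray: centre within 15 mm of the bay's middle, upright within 4.5 degrees, long side within 15 degrees of the tray's length. Filled mould and ruby bottle upright, within 20 mm of where they stood (horizontal distance between mould_whole and tray_whole below 0.015 m and z of mould_whole in the frame of tray_whole between 0.001 and 0.007 m and angle between each of mould_whole, mould_macro, mould_standard, mould_biopsy's own z axis and vertical below 0.08 rad and angle between the x axis of mould_whole and the x axis of tray_whole, either way round below 0.26 rad and linear speed of each of mould_whole, mould_macro, mould_standard, mould_biopsy below 0.02 m/s and angular speed of each of mould_whole, mould_macro, mould_standard, mould_biopsy below 0.2 rad/s and horizontal distance between mould_macro and tray_macro below 0.015 m and z of mould_macro in the frame of tray_macro between 0.001 and 0.007 m and angle between the x axis of mould_macro and the x axis of tray_macro, either way round below 0.26 rad and horizontal distance between mould_standard and tray_standard below 0.015 m and z of mould_standard in the frame of tray_standard between 0.001 and 0.007 m and angle between the x axis of mould_standard and the x axis of tray_standard, either way round below 0.26 rad and horizontal distance between mould_biopsy and tray_biopsy below 0.015 m and z of mould_biopsy in the frame of tray_biopsy between 0.001 and 0.007 m and angle between the x axis of mould_biopsy and the x axis of tray_biopsy, either way round below 0.26 rad and distance of each of filled_mould, ruby_bottle from where it was at the start of the episode below 0.02 m and angle between each of filled_mould, ruby_bottle's own z axis and vertical below 0.2 rad); the robot touches nothing.
It fails at once if the filled mould moved more than 20 mm or tipped (distance of filled_mould from where it was at the start of the episode above 0.02 m or angle between filled_mould's own z axis and vertical above 0.4 rad).
It fails at once if the ruby bottle moved more than 20 mm or tipped (distance of ruby_bottle from where it was at the start of the episode above 0.02 m or angle between ruby_bottle's own z axis and vertical above 0.4 rad).
It fails at once if a mould was dropped: let go of with its underside more than 30 mm above the bench ((height (world z) of mould_whole above 0.03 m and contact force between mould_whole and the fingers below 0.02 N) or (height (world z) of mould_macro above 0.03 m and contact force between mould_macro and the fingers below 0.02 N) or (height (world z) of mould_standard above 0.03 m and contact force between mould_standard and the fingers below 0.02 N) or (height (world z) of mould_biopsy above 0.03 m and contact force between mould_biopsy and the fingers below 0.02 N)).
It also fails if it takes over 112 s, if anything falls off the work surface, if the arm or the gripper's body presses on something with over 40 N, if the wrist force passes 120 N, or if a joint passes its speed limit or range.

### The arm

A 7-joint arm with a two-finger parallel gripper is mounted at the origin on the work surface. World frame = base frame: x ahead of the robot, y to its left, z up, the work surface at z = 0. Lengths are in m, angles in rad, forces in N, time in s.
With the tool pointing down it reaches from about 0.425 to 0.875 m from the base axis. Payload 4.7 kg.
Tool frame: the origin (TCP) lies at the very end of the fingers, on their centre line; the grasp point (between the pads) lies 19 mm behind it; z points along the fingers, y is the direction in which the jaws open and shut (so a half turn about z gives the same grasp; the last joint's range is limited). The gripper opens to 87 mm and grips with 3 to 60 N. Pads are 19 mm wide; open, the fingers measure 117 mm over their backs; the gripper's body (75 mm by 190 mm) begins 51 mm behind the grasp point.
Start: joints at [1.222, 0.321, -0.07, 1.45, 0.023, 1.371, -0.057], TCP at [0.231, -0.608, 0.223] pointing down, gripper open.
Joint ranges: [-2.86, 2.86], [-0.3, 2.09], [-1.38, 1.24], [0.06, 2.45], [-1.56, 4.7], [0.09, 2.05], [-2.69, 2.69]. Speed limits (rad/s): [2.57, 2.57, 3.14, 3.14, 3.14, 3.14, 3.14].

### API

Orientations are given as a rotation vector (axis times angle).
In Python, from bench import ctrl gives the robot as it stands. The module is installed in compiled form; this text tells all that it offers.
- The arm moves only by the tool move_arm, never from a script. Its arguments are lists of equal length, an entry for each row: "dp": the shift along the tool's x, y, z in units of 30 mm (1.0 is 30 mm), a list of three; "turn": the turn about the tool's z in units of 5 degrees (1.0 is 5 degrees); "jaw": the opening, from -1 (shut) to 1 (fully open). A call has 1 to 5 rows; each row is the pose to reach, as a shift and turn from the pose commanded when the call began, along the tool's axes at that moment; what a row does not reach only later rows make up. A row lasts 1/10 s, in which the tool goes at most 50 mm and 8.59 degrees, less where a joint would pass 70% of its speed; a pose out of reach is approached as far as the arm can. A call with a gripper value outside its range is refused whole. The fingers move at their own pace and stop on an object; "grip_force" is the grip in N (left out, the last holds). Time passes only in rows, so rows that repeat a pose let the fingers close. It gives the time, the measured TCP pose, the force and the opening at its end, in the units of the state.
- ctrl.get_state(): the state, without advancing time (a new reading comes with each control period).
- ctrl.get_image(name): name is "scene" or "side" or "wrist"; returns the picture (400x640x3 uint8, red, green, blue); there is no depth.
- ctrl.camera_info(name): a dict with "intrinsics" (3x3 intrinsics, pixels), "extrinsics" (4x4, takes a point from world to camera coordinates). Camera axes: x right, y up, looking along -z (the intrinsics and any distortion apply to the point x, -y, -z); pixel columns grow to the right and rows downward; lengths in m; the calibration is good to about 2 mm. A picture is of the moment at which its call begins: read the wrist's pose just before it. camera_info takes no time and is no camera call; for the wrist camera it gives the pose at the moment of the call.
- ctrl.close_job(): hands the job in, once; it reports no verdict.
Trained networks look in the newest picture that a camera, given by its name, has taken for a name from the list of things; names that differ only in an ending like _2 or _b are one class to them, and where a whole thing is asked for, a point or a joint stands for the part that bears it (a point fixed in the world has none). Each returns a list of dicts, best first, with "confidence" (0 to 1); they miss things now and then, are a little off and sometimes report something else, mostly with a low value. They report only what shows in the picture. A call takes as long as a camera call.
- ctrl.look_for(camera, target): "rect" ([centre column, centre row, width, height] in pixels, round what is visible of it).
- ctrl.masks_of(camera, target): "region" (400x640 bool, what is visible of it) and "rect" ([centre column, centre row, width, height] in pixels, round what is visible of it).
The state is a dict: "time": time; "joint_positions": joint angles; "qd": joint speeds; "joint_torque": joint torques, N m; "position": TCP position; "tool_rot": TCP orientation; "ft_force": force on the tool from outside, world axes, zero at the start; "torque": the same for the moment, N m; "grip_width": opening from 0.0 (shut) to 1.0 (fully open).
Only numpy, scipy, OpenCV 4.12 (cv2) and the standard library are available. Lean on these libraries where they do the work, as an engineer would, in place of code of your own. Each camera call takes 0.05 s, during which the arm holds its last target. There are 200 camera calls.

## Working session

There is one attempt and no reset: what is moved stays moved. The work goes in short steps, Python scripts to look and compute and a tool call to move; the robot and the scene stay as the last step left them, time stands still between calls to the robot, and variables do not carry over. Pictures are saved under pics/ and viewed, about 12 in all and at most 16, crops included, and the job is handed in when it is done.

Besides the shell and the picture viewer there is one more tool, called after "Call:" by a JSON object that holds its "api" and its "payload". move_arm: Moves the arm, as the interface text tells. Its arguments: {"type":"object","properties":{"dp":{"type":"array","items":{"type":"array","items":{"type":"number"}}},"turn":{"type":"array","items":{"type":"number"}},"jaw":{"type":"array","items":{"type":"number"}},"grip_force":{"type":"number"}},"required":["dp","turn","jaw"]}

```bash
mkdir -p pics
python3 - <<'E'
from bench import ctrl
import cv2,numpy as np
s=ctrl.get_state();print(s)
for n in("scene","side","wrist"):
    im=ctrl.get_image(n);cv2.imwrite(f"pics/{n}0.png",im[:,:,::-1])
    print(n,ctrl.camera_info(n))
    for t in "mould_whole mould_macro mould_standard mould_biopsy tray_whole tray_macro tray_standard tray_biopsy filled_mould ruby_bottle".split():
        print(t,[(np.round(r['rect']).astype(int).tolist(),round(r['confidence'],2)) for r in ctrl.look_for(n,t)])
E
```

```text
{'time': 0.0, 'joint_positions': array([ 1.2221433 ,  0.32182382, -0.0700954 ,  1.45169515,  0.02256155,
        1.37080008, -0.05687701]), 'qd': array([-0.00071228,  0.00063354, -0.00183171, -0.00077289, -0.00154069,
       -0.00068283, -0.00042261]), 'joint_torque': array([-3.88403450e-04, -4.91290784e+01, -4.04214514e-01, -3.12531745e+01,
       -6.38861535e-02,  4.37074690e-02,  1.57097834e-04]), 'position': array([ 0.23042313, -0.60718127,  0.22145095]), 'tool_rot': array([-3.08817754e+00, -5.66437093e-01,  6.39771991e-04]), 'ft_force': array([-0.52268807, -0.0219182 ,  0.00136847]), 'torque': array([-0.05489613,  0.0396863 , -0.00565707]), 'grip_width': 1.00096114148144}
scene {'intrinsics': array([[467.08150809,   0.        , 314.02026005],
       [  0.        , 467.08150809, 202.48085084],
       [  0.        ,   0.        ,   1.        ]]), 'extrinsics': array([[ 0.08738228,  0.99614589,  0.0075963 , -0.06055545],
       [-0.58041603,  0.04471392,  0.81309157,  0.26572222],
       [ 0.80961816, -0.07545881,  0.58208625, -1.65912102],
       [ 0.        ,  0.        ,  0.    
[... 1496 characters left out ...]
4, 9], 0.35)]
wrist {'intrinsics': array([[295.7040812 ,   0.        , 321.84576722],
       [  0.        , 295.7040812 , 203.61597228],
       [  0.        ,   0.        ,   1.        ]]), 'extrinsics': array([[ 3.54158192e-01, -9.35185432e-01, -4.28043276e-04,
        -6.48399325e-01],
       [ 8.96650313e-01,  3.39694764e-01, -2.83946622e-01,
         3.41359076e-02],
       [ 2.65688148e-01,  1.00178217e-01,  9.58839993e-01,
        -3.91705947e-01],
       [ 0.00000000e+00,  0.00000000e+00,  0.00000000e+00,
         1.00000000e+00]])}
mould_whole []
mould_macro []
mould_standard []
mould_biopsy []
tray_whole []
tray_macro []
tray_standard []
tray_biopsy []
filled_mould []
ruby_bottle []
```

Run:
```python
import cv2
a=cv2.imread("pics/scene0.png")[160:310,150:500];cv2.imwrite("pics/s0c.png",cv2.resize(a,None,fx=2.28,fy=2.28,interpolation=cv2.INTER_CUBIC))
```

```text
(no output)
```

View pics/s0c.png

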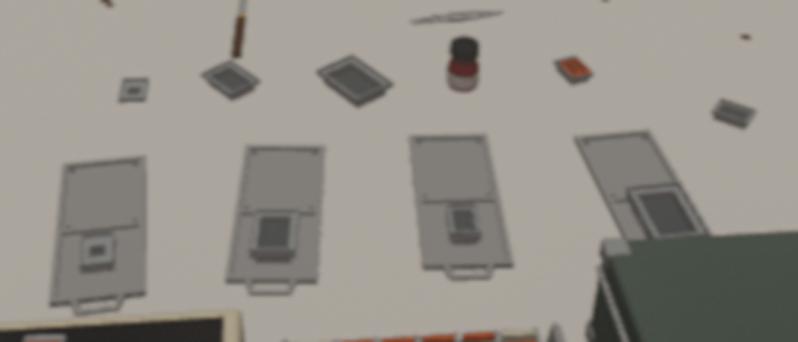

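View pics/side0.png

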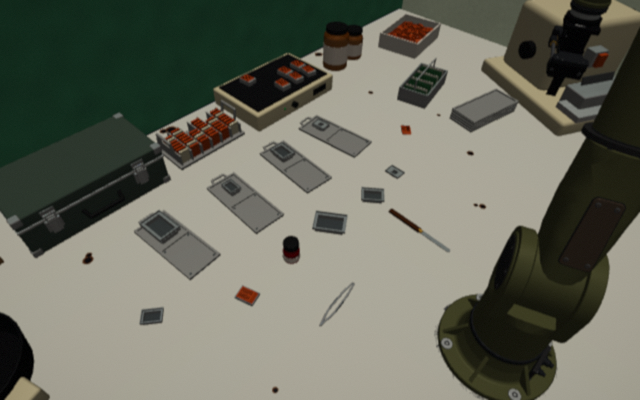

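The scene crop shows the trays from left to right: biopsy, macro, standard and whole (bays towards the robot). The moulds are biopsy (crop 133,90), macro (231,80), whole (355,80) and standard (735,112). The bottle is at (463,65) and the filled mould at (573,68). The side view agrees. First, rough positions.

```bash
cat > h.py <<'E'
from bench import ctrl
import cv2,numpy as np
H=dict(mould_whole=.020,mould_macro=.017,mould_standard=.014,mould_biopsy=.014,filled_mould=.016,ruby_bottle=.06,
 tray_whole=.008,tray_macro=.008,tray_standard=.008,tray_biopsy=.008)
def plane(uv,z,ci):
    K,E=ci["intrinsics"],ci["extrinsics"];R,t=E[:3,:3],E[:3,3]
    uv=np.atleast_2d(np.asarray(uv,float))
    d=np.c_[(uv[:,0]-K[0,2])/K[0,0],-(uv[:,1]-K[1,2])/K[1,1],-np.ones(len(uv))]@R
    c=-R.T@t
    return (c+d*((z-c[2])/d[:,2])[:,None])[:,:2]
def proj(P,ci):
    K,E=ci["intrinsics"],ci["extrinsics"];p=np.asarray(P)@E[:3,:3].T+E[:3,3]
    return np.c_[K[0,2]-K[0,0]*p[:,0]/p[:,2],K[1,2]+K[1,1]*p[:,1]/p[:,2]]
def rect_of(mask,z,ci):
    m=max(cv2.findContours(mask.astype(np.uint8),cv2.RETR_EXTERNAL,cv2.CHAIN_APPROX_NONE)[0],key=cv2.contourArea)
    w=plane(m[:,0,:],z,ci)
    (c,s,a)=cv2.minAreaRect((w*1000).astype(np.float32))
    if s[0]<s[1]: s=(s[1],s[0]);a+=90
    return np.round(c,1),np.round(s,1),round((a+90)%180-90,1)   # mm, mm, deg of long side
def tool():
    s=ctrl.get_state();R=cv2.Rodrigues(s["tool_rot"])[0]
    return s["position"],R,np.degrees(np.arctan2(R[1,0],R[0,0])),s
E
python3 - <<'E'
from h import *
S=dict(mould_whole=(306,196),mould_macro=(252,196),mould_standard=(473,209),mould_biopsy=(209,199),filled_mould=(400,191),ruby_bottle=(353,191))
D=dict(mould_whole=(331,223),mould_macro=(373,194),mould_standard=(151,316),mould_biopsy=(395,171),filled_mould=(247,296),ruby_bottle=(291,250))
for k in S: print(k,plane(S[k],H[k]/2,ctrl.camera_info("scene")).round(3),plane(D[k],H[k]/2,ctrl.camera_info("side")).round(3))
o=[(105,195),(285,180),(450,170),(625,165)]
for k,c in zip("bmsw",o): print(k,plane((150+c[0]/2.28,160+c[1]/2.28),.004,ctrl.camera_info("scene")).round(3))
E
```

```text
mould_whole [[ 0.441 -0.   ]] [[ 0.44  -0.003]]
mould_macro [[ 0.427 -0.15 ]] [[ 0.428 -0.156]]
mould_standard [[0.532 0.444]] [[0.54  0.439]]
mould_biopsy [[ 0.431 -0.267]] [[ 0.44  -0.271]]
filled_mould [[0.434 0.267]] [[0.434 0.272]]
ruby_bottle [[0.455 0.128]] [[0.441 0.133]]
b [[ 0.622 -0.281]]
m [[ 0.612 -0.09 ]]
s [[0.609 0.091]]
w [[0.616 0.286]]
```

Call:
{"api": "move_arm", "payload": {"dp": [[7,-4.4,0],[7,-4.4,0],[7,-4.4,0],[7,-4.4,0],[7,-4.4,0],[7,-4.4,0]], "turn": [0,0,0,0,0,0], "jaw": [1,1,1,1,1,1]}}

```text
validation failed for argument at $...
```

Call:
{"api": "move_arm", "payload": {"dp": [[7,-4.4,0],[7,-4.4,0],[7,-4.4,0],[7,-4.4,0],[7,-4.4,0]], "turn": [4.2,4.2,4.2,4.2,4.2], "jaw": [1,1,1,1,1]}}

```text
time: 2.15
position: [0.3812, -0.408, 0.2228]
tool_rot: [3.141, -0.006, 0.001]
ft_force: [0.8, -0.2, 0.1]
grip_width: 1.004
```

Call:
{"api": "move_arm", "payload": {"dp": [[4,-7,0],[4,-7,0],[4,-7,0],[4,-7,0],[4,-7,0]], "turn": [0,0,0,0,0], "jaw": [1,1,1,1,1]}}

```text
time: 2.65
position: [0.5021, -0.1972, 0.223]
tool_rot: [3.142, -0.003, 0.002]
ft_force: [-0.0, -0.4, -0.1]
grip_width: 1.0
```

```bash
cat > see.py <<'E'
from h import *
import sys
p,R,yaw,s=tool();print(p.round(4),round(yaw,2),s["time"])
ci=ctrl.camera_info("wrist");im=ctrl.get_image("wrist")
cv2.imwrite("pics/"+sys.argv[1]+".png",im[:,:,::-1])
for t in sys.argv[2:]:
    for r in ctrl.masks_of("wrist",t):
        if r["confidence"]>.3: print(t,round(r["confidence"],2),np.round(r["rect"]).astype(int),*rect_of(r["region"],H[t],ci))
E
python3 see.py w1 mould_whole mould_macro mould_biopsy tray_macro tray_biopsy tray_standard
```

```text
[ 0.5021 -0.1972  0.223 ] -0.1 2.65
mould_whole 0.93 [176 222  69  68] [441.8  -2.8] [79.9 62.3] 34.0
mould_macro 0.62 [288 238  55  51] [ 425.8 -150.9] [60.6 47. ] 37.9
mould_biopsy 0.88 [376 228  26  30] [ 437.3 -265.2] [44.8 32.8] -1.1
tray_macro 0.88 [234  70  85 139] [629.5 -94.2] [154.8  93.5] -4.5
tray_biopsy 0.94 [393  67  79 129] [ 634.9 -280. ] [143.7  92.7] 4.7
tray_standard 0.92 [ 76  73 107 146] [626.6  92. ] [158.8  96.6] -3.0
```

View pics/w1.png

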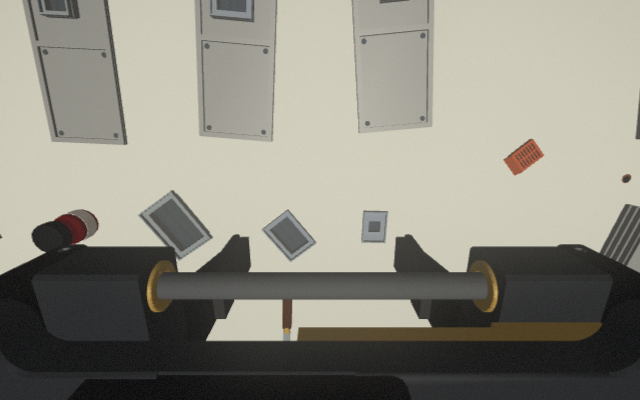

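The wrist view shows the biopsy mould at (375,227), macro at (289,235) and whole at (176,223). The bottle is at (65,232). Three tray bays are visible at the top, with four screws each. I'll check the tray model with an overlay.

```bash
cat > ov.py <<'E'
from h import *
ci=ctrl.camera_info("wrist");im=cv2.imread("pics/w1.png")
def box(c,a,l,w,z,col,off=0):
    a=np.radians(a);u=np.array([np.cos(a),np.sin(a)]);v=np.array([-u[1],u[0]])
    P=[np.r_[c+(off+sx*l/2)*u+sy*w/2*v,z] for sx,sy in((-1,-1),(1,-1),(1,1),(-1,1))]
    cv2.polylines(im,[np.round(proj(P,ci)*16).astype(int)],True,col,1,cv2.LINE_AA,4)
for c,a,f in(((629.5,-94.2),-4.5,77.4),((634.9,-280),4.7,71.9),((626.6,92),-3,79.4)):
    c=np.array(c)/1e3;u=np.array([np.cos(np.radians(a)),np.sin(np.radians(a))])
    o=c+u*(57-f)/1e3;print(o.round(4),a)
    box(o,a,.102,.078,.004,(0,0,255));box(o,a,.210,.090,.008,(255,0,0),.048)
for m in(((441.8,-2.8),34,.08,.057,.02),((425.8,-150.9),37.9,.06,.045,.017),((437.3,-265.2),-1.1,.044,.032,.014)):
    box(np.array(m[0])/1e3,*m[1:],(0,0,255))
cv2.imwrite("pics/ov1.png",cv2.resize(im[:270,20:460],None,fx=1.8,fy=1.8))
E
python3 ov.py
```

```text
[ 0.6092 -0.0926] -4.5
[ 0.6201 -0.2812] 4.7
[0.6042 0.0932] -3
```

View pics/ov1.png

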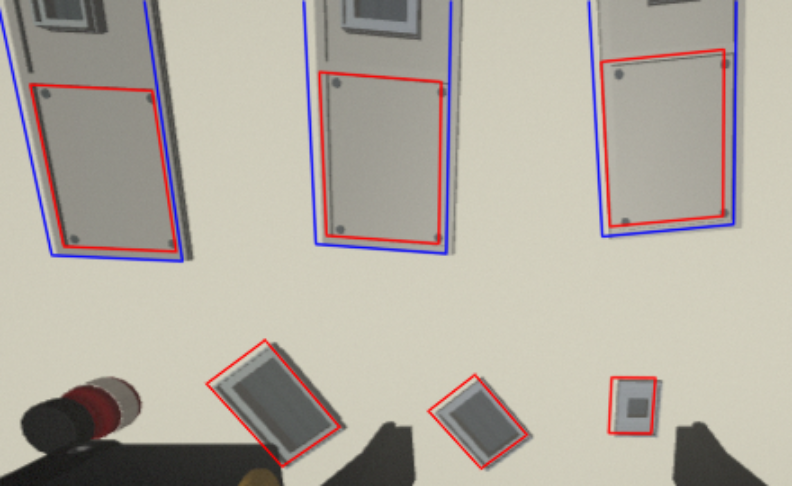

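```bash
python3 see.py w2 mould_whole mould_macro mould_biopsy tray_macro tray_biopsy tray_standard; sed -i 's/w1.png/w2.png/' ov.py
```

```text
[ 0.5001 -0.202   0.2225] -0.37 3.0
mould_whole 0.85 [173 221  73  73] [441.4  -2.5] [81.7 63.6] 34.2
mould_macro 0.97 [286 234  54  51] [ 425.9 -150.7] [61.  46.5] 37.6
mould_biopsy 0.88 [371 224  27  35] [ 438.4 -265.3] [45.5 34.1] -0.4
tray_macro 0.95 [230  69  82 138] [628.8 -93.9] [151.9  91.2] -4.8
tray_biopsy 0.65 [389  66  80 132] [ 633.7 -279.7] [141.8  91.3] 5.4
tray_standard 0.96 [ 72  71 104 143] [625.9  92.5] [156.2  97.2] -2.3
```

Call:
{"api": "move_arm", "payload": {"dp": [[-2.1,2.1,3],[-2.1,2.1,5],[-2.1,2.1,6],[-2.1,2.1,7.1],[-2.1,2.1,7.1]], "turn": [0,0,0,0,0], "jaw": [1,1,1,1,1]}}

```text
time: 3.85
position: [0.4354, -0.2632, 0.0068]
tool_rot: [-3.141, 0.008, 0.004]
ft_force: [-0.0, -0.1, -0.9]
grip_width: 1.003
```

Call:
{"api": "move_arm", "payload": {"dp": [[0,0,0],[0,0,0],[0,0,0]], "turn": [0,0,0], "jaw": [1,1,1]}}

```text
time: 4.15
position: [0.4401, -0.2636, 0.012]
tool_rot: [3.139, -0.005, 0.006]
ft_force: [0.3, 0.7, 0.7]
grip_width: 0.998
```

```bash
python3 see.py w3 mould_biopsy
```

```text
[ 0.4401 -0.2636  0.012 ] -0.18 4.15
mould_biopsy 0.63 [329 246  53  53] [ 444.  -266.3] [34.7 31.8] -1.3
```

View pics/w3.png

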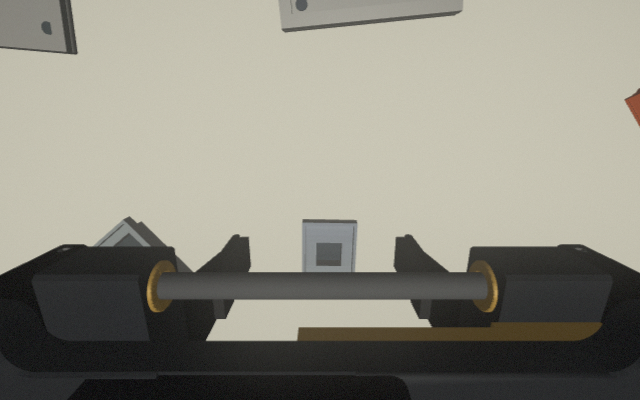

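The mould sits between the open fingers at (329,246), with the fingertips at about (240,240) and (400,240). Next I lower slightly and close.

Call:
{"api": "move_arm", "payload": {"dp": [[0,0,0.15],[0,0,0.15],[0,0,0.15],[0,0,0.15],[0,0,0.15]], "turn": [0,0,0,0,0], "jaw": [1,-1,-1,-1,-1], "grip_force": 12}}

```text
time: 4.75
position: [0.4377, -0.263, 0.0051]
tool_rot: [3.141, -0.006, 0.0]
ft_force: [0.2, -0.5, -0.5]
grip_width: 0.723
```

Call:
{"api": "move_arm", "payload": {"dp": [[0,0,0],[0,0,0],[0,0,0],[0,0,0],[0,0,0]], "turn": [0,0,0,0,0], "jaw": [-1,-1,-1,-1,-1]}}

```text
time: 5.25
position: [0.4377, -0.2631, 0.0051]
tool_rot: [3.141, -0.006, 0.0]
ft_force: [-0.3, 0.0, 0.5]
grip_width: 0.362
```

Call:
{"api": "move_arm", "payload": {"dp": [[0,0,0],[0,0,-0.5],[0,0,-1.2],[0,0,-2.2],[0,0,-2.5]], "turn": [0,0,0,0,0], "jaw": [-1,-1,-1,-1,-1]}}

```text
time: 5.75
position: [0.4395, -0.2639, 0.0828]
tool_rot: [3.139, -0.006, 0.006]
ft_force: [0.4, -0.5, -0.3]
grip_width: 0.366
```

```bash
python3 see.py w4 mould_biopsy tray_biopsy
```

```text
[ 0.4395 -0.2639  0.0828] -0.21 5.75
mould_biopsy 0.82 [323 246  54  51] [ 411.4 -262.1] [48.3 48.1] 89.7
```

View pics/w4.png

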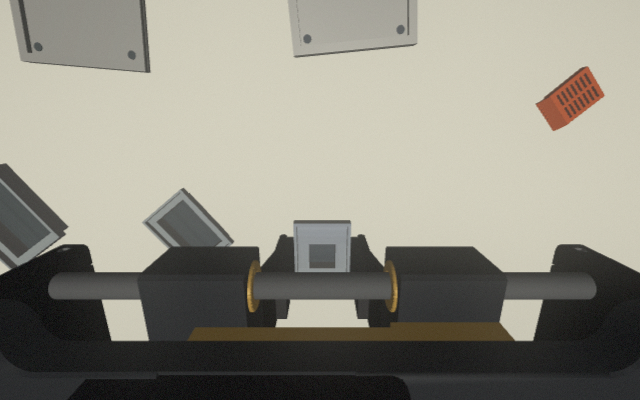

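Held (biopsy at (322,246) between the fingers). Carry to its bay.

Call:
{"api": "move_arm", "payload": {"dp": [[1.5,0.1,0],[3,0.3,0],[4.5,0.5,0],[6.05,0.6,0],[6.05,0.6,0]], "turn": [-0.3,-0.6,-0.9,-1.05,-1.05], "jaw": [-1,-1,-1,-1,-1]}}

```text
time: 6.4
position: [0.6233, -0.2789, 0.0757]
tool_rot: [-3.134, -0.144, -0.0]
ft_force: [-0.2, 0.9, -0.1]
grip_width: 0.367
```

Call:
{"api": "move_arm", "payload": {"dp": [[0,0,0],[0,0,0],[0,0,1.2],[0,0,1.8],[0,0,1.8]], "turn": [0,0,0,0,0], "jaw": [-1,-1,-1,-1,-1]}}

```text
time: 6.9
position: [0.615, -0.2812, 0.0225]
tool_rot: [-3.136, -0.137, 0.011]
ft_force: [-0.4, -0.5, -0.4]
grip_width: 0.366
```

```bash
python3 see.py w5 tray_biopsy
```

```text
[ 0.615  -0.2812  0.0225] 4.99 6.9
tray_biopsy 0.92 [329 156 171 306] [ 673.9 -277.1] [151.7  91.6] 4.9
```

View pics/w5.png

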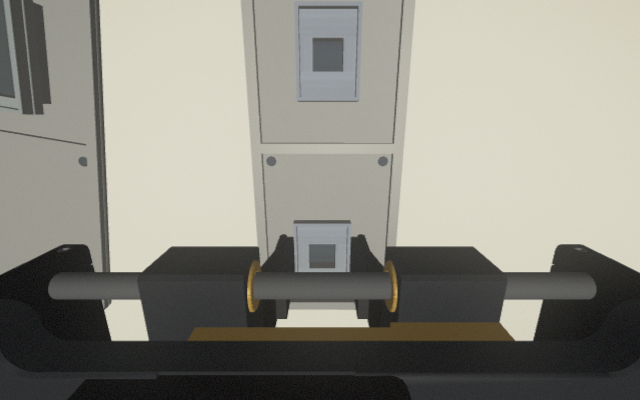

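Run:
```python
from h import *
p,R,yaw,s=tool();ci=ctrl.camera_info("wrist");print(p.round(4),yaw.round(2))
st=plane((328.5,52),.024,ci)[0];u=np.array([np.cos(np.radians(5)),np.sin(np.radians(5))]);print(st,st-.102*u)
print(plane((328,148.5),.008,ci),plane((322,306),.008,ci), plane([(271,161),(383,161)],.004,ci))
```

```text
[ 0.6184 -0.2819  0.0262] 5.01
[ 0.72667845 -0.2743589 ] [ 0.62506659 -0.28324879]
[[ 0.67715452 -0.27901715]] [[ 0.56670619 -0.28498629]] [[ 0.66598114 -0.24438522]
 [ 0.67203264 -0.31406123]]
```

Call:
{"api": "move_arm", "payload": {"dp": [[0.1,0,0.2],[0.1,0,0.4],[0.1,0,0.55],[0.1,0,0.55],[0.1,0,0.55]], "turn": [0,0,0,0,0], "jaw": [-1,-1,-1,-1,-1]}}

```text
time: 7.5
position: [0.622, -0.2813, 0.0095]
tool_rot: [-3.139, -0.138, 0.0]
ft_force: [0.4, -0.1, 0.1]
grip_width: 0.366
```

Call:
{"api": "move_arm", "payload": {"dp": [[0,0,0],[0,0,0],[0,0,0]], "turn": [0,0,0], "jaw": [-1,-1,-1]}}

```text
time: 7.8
position: [0.6221, -0.2815, 0.0096]
tool_rot: [3.138, 0.138, -0.0]
ft_force: [-0.1, 0.1, -0.8]
grip_width: 0.369
```

Call:
{"api": "move_arm", "payload": {"dp": [[0,0,0],[0,0,0],[0,0,0],[0,0,0],[0,0,-1]], "turn": [0,0,0,0,0], "jaw": [0,0,0,0,0]}}

```text
time: 8.3
position: [0.6185, -0.2801, 0.0352]
tool_rot: [-3.135, -0.138, 0.013]
ft_force: [-0.7, -0.5, -1.3]
grip_width: 0.494
```

Call:
{"api": "move_arm", "payload": {"dp": [[0,0,-1],[-1.5,-1,-2.5],[-3,-2,-4],[-4,-3.5,-4],[-4,-3.5,-4]], "turn": [0,0,0,0,0], "jaw": [0.2,1,1,1,1]}}

```text
time: 8.8
position: [0.4922, -0.186, 0.1611]
tool_rot: [3.138, 0.138, 0.002]
ft_force: [1.1, -0.2, -0.0]
grip_width: 0.868
```

```bash
sleep 0; python3 see.py w6 mould_biopsy; python3 see.py w7 mould_biopsy mould_macro tray_macro
```

```text
[ 0.4922 -0.186   0.1611] 5.04 8.8
mould_biopsy 0.97 [431  69  38  52] [ 621.7 -280.6] [44.3 35.1] 5.0
[ 0.4919 -0.1842  0.1618] 5.24 8.9
mould_biopsy 0.87 [434  70  40  53] [ 621.  -280.2] [45.3 33.2] 3.7
mould_macro 0.68 [288 244  64  56] [ 425.8 -151.2] [61.1 47. ] 39.8
tray_macro 0.94 [244  66 109 129] [613.  -92.5] [121.9  92.6] -4.8
```

View pics/w7.png

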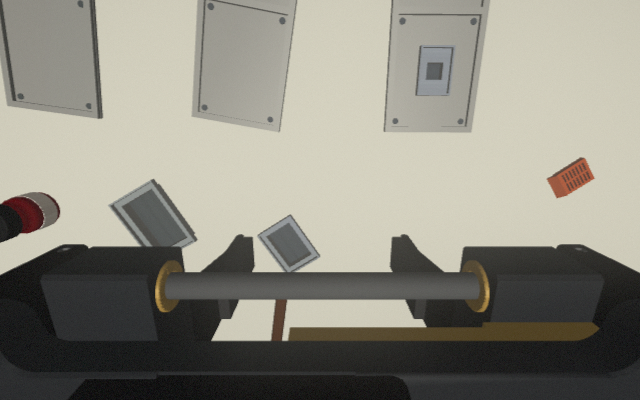

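Call:
{"api": "move_arm", "payload": {"dp": [[-1,-0.6,1],[-2.1,-1.3,2],[-2.1,-1.3,3],[-2.1,-1.3,3],[-2.1,-1.3,3]], "turn": [-1.6,-3.2,-4.8,-6.6,-6.6], "jaw": [1,1,1,1,1]}}

```text
time: 9.6
position: [0.4268, -0.1542, 0.0682]
tool_rot: [-2.968, -1.023, 0.002]
ft_force: [-0.2, -0.5, 0.3]
grip_width: 0.999
```

Call:
{"api": "move_arm", "payload": {"dp": [[0,0,0],[0,0,0],[0,0,0]], "turn": [0,0,0], "jaw": [1,1,1]}}

```text
time: 9.9
position: [0.4279, -0.1543, 0.07]
tool_rot: [2.97, 1.021, 0.001]
ft_force: [-0.8, 0.4, -0.5]
grip_width: 0.998
```

```bash
python3 see.py w8 mould_macro; python3 -c "
from h import *;p,R,y,s=tool();print(p.round(4),y)"
```

```text
[ 0.4279 -0.1543  0.07  ] 37.94 9.9
mould_macro 0.7 [318 222  61  74] [ 425.2 -150.3] [60.7 45.4] 37.9
[ 0.4276 -0.1542  0.0699] 37.98268719729044
```

Call:
{"api": "move_arm", "payload": {"dp": [[0,-0.14,0.8],[0,-0.14,1.6],[0,-0.14,2.1],[0,-0.14,2.1],[0,-0.14,2.1]], "turn": [0,0,0,0,0], "jaw": [1,1,1,1,1]}}

```text
time: 10.5
position: [0.4248, -0.1508, 0.0069]
tool_rot: [2.97, 1.023, 0.0]
ft_force: [-0.5, -0.9, 0.2]
grip_width: 0.995
```

Call:
{"api": "move_arm", "payload": {"dp": [[0,0,0],[0,0,0],[0,0,0],[0,0,0],[0,0,0]], "turn": [0,0,0,0,0], "jaw": [1,-1,-1,-1,-1]}}

```text
time: 11.0
position: [0.4247, -0.1508, 0.0068]
tool_rot: [2.97, 1.024, 0.0]
ft_force: [-0.6, -0.8, 0.5]
grip_width: 0.721
```

Call:
{"api": "move_arm", "payload": {"dp": [[0,0,0],[0,0,0],[0,0,0],[0,0,0],[0,0,0]], "turn": [0,0,0,0,0], "jaw": [-1,-1,-1,-1,-1]}}

```text
time: 11.5
position: [0.4246, -0.1508, 0.0066]
tool_rot: [2.97, 1.024, 0.0]
ft_force: [-0.7, -0.2, -0.6]
grip_width: 0.511
```

Call:
{"api": "move_arm", "payload": {"dp": [[0,0,0],[0,0,-0.5],[0,0,-1.2],[0,0,-2.2],[0,0,-2.5]], "turn": [0,0,0,0,0], "jaw": [-1,-1,-1,-1,-1]}}

```text
time: 12.0
position: [0.4263, -0.1512, 0.084]
tool_rot: [2.967, 1.023, 0.005]
ft_force: [1.4, -0.1, -0.5]
grip_width: 0.512
```

```bash
python3 see.py w9 mould_macro; python3 -c "
from h import *;p,R,y,s=tool();print(p.round(4),y)"
```

```text
[ 0.4263 -0.1512  0.084 ] 38.04 12.0
mould_macro 0.62 [322 256  86 102] [ 408.6 -163.2] [68.3 59.5] -51.2
[ 0.4256 -0.1512  0.0827] 38.031571571030646
```

View pics/w9.png

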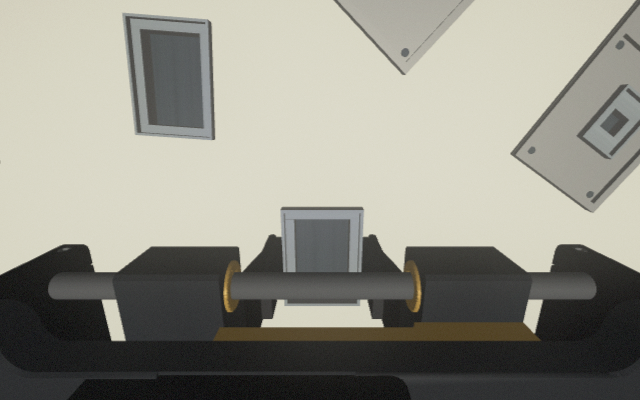

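Macro is held squarely (322,256). Carry to the macro bay.

Call:
{"api": "move_arm", "payload": {"dp": [[1.2,0.4,0],[2.6,0.9,0],[4,1.4,0],[5.2,1.9,0],[6.0,2.2,0]], "turn": [1.6,3.2,4.8,6.4,8], "jaw": [-1,-1,-1,-1,-1]}}

```text
time: 12.6
position: [0.6084, -0.0901, 0.0791]
tool_rot: [-3.139, 0.061, 0.003]
ft_force: [0.6, 0.4, -0.6]
grip_width: 0.511
```

Call:
{"api": "move_arm", "payload": {"dp": [[0,0,0],[0,0,0.5],[0,0,1.2],[0,0,1.7],[0,0,1.7]], "turn": [0.54,0.54,0.54,0.54,0.54], "jaw": [-1,-1,-1,-1,-1]}}

```text
time: 13.1
position: [0.6034, -0.0919, 0.0263]
tool_rot: [-3.138, 0.127, 0.012]
ft_force: [-0.4, -0.5, -0.9]
grip_width: 0.516
```

```bash
cat > st.py <<'E'
# settle, then find bay origin from tray mask: side edges (fitLine) and rib via stock mould not needed
from h import *
import sys
ctrl.get_image("side");ctrl.get_image("side")
p,R,yaw,s=tool();ci=ctrl.camera_info("wrist");im=ctrl.get_image("wrist");cv2.imwrite("pics/%s.png"%sys.argv[1],im[:,:,::-1])
print(p.round(4),yaw.round(2),s["time"])
for t in sys.argv[2:]:
    for r in ctrl.masks_of("wrist",t)[:1]:
        print(t,round(r["confidence"],2),np.round(r["rect"]),*rect_of(r["region"],H[t],ci))
E
python3 st.py w10 tray_macro
```

```text
[ 0.6062 -0.092   0.0297] -4.66 13.2
tray_macro 0.81 [325. 152. 170. 304.] [667.8 -96.9] [151.1  90.2] -4.9
```

View pics/w10.png

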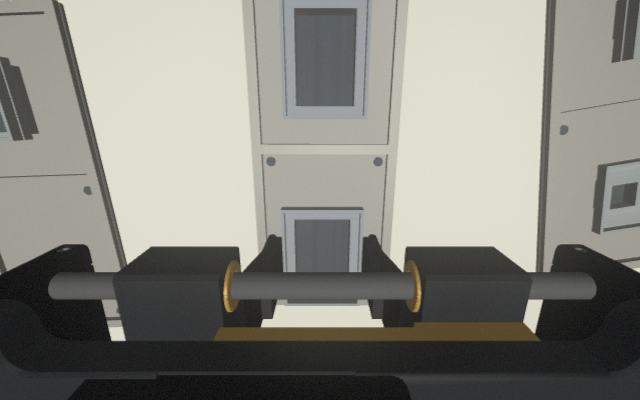

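Call:
{"api": "move_arm", "payload": {"dp": [[0.1,0,0.2],[0.1,0,0.45],[0.1,0,0.63],[0.1,0,0.63],[0.1,0,0.63]], "turn": [0,0,0,0,0], "jaw": [-1,-1,-1,-1,-1]}}

```text
time: 13.8
position: [0.6097, -0.0919, 0.0113]
tool_rot: [-3.139, 0.128, 0.001]
ft_force: [-0.3, -0.4, 0.2]
grip_width: 0.516
```

Call:
{"api": "move_arm", "payload": {"dp": [[0,0,0],[0,0,0],[0,0,0]], "turn": [0,0,0], "jaw": [-1,-1,-1]}}

```text
time: 14.1
position: [0.61, -0.0921, 0.0117]
tool_rot: [3.139, -0.128, 0.0]
ft_force: [0.5, -0.3, -0.3]
grip_width: 0.515
```

Call:
{"api": "move_arm", "payload": {"dp": [[0,0,0.03],[0,0,0.03],[0,0,0.03],[0,0,0.03],[0,0,-1]], "turn": [0,0,0,0,0], "jaw": [-1,0.25,0.25,0.25,0.25]}}

```text
time: 14.6
position: [0.6063, -0.0918, 0.0378]
tool_rot: [-3.138, 0.128, 0.014]
ft_force: [-0.1, 0.1, -1.1]
grip_width: 0.625
```

Call:
{"api": "move_arm", "payload": {"dp": [[0,0,-1],[-1.5,-0.6,-2],[-3,-1.2,-2.5],[-4.4,-1.9,-2.5],[-5.85,-2.5,-2.5]], "turn": [0,-1.7,-3.4,-5.1,-6.8], "jaw": [0.3,1,1,1,1]}}

```text
time: 15.1
position: [0.4414, -0.0024, 0.1174]
tool_rot: [3.036, 0.805, 0.003]
ft_force: [0.1, 1.2, -0.1]
grip_width: 0.924
```

Call:
{"api": "move_arm", "payload": {"dp": [[0,0,0],[0,0,0],[0,0,0],[0,0,0]], "turn": [-0.95,-0.95,-0.95,-0.95], "jaw": [1,1,1,1]}}

```text
time: 15.5
position: [0.4433, -0.0039, 0.1169]
tool_rot: [-3.004, -0.917, -0.001]
ft_force: [-0.4, -0.7, 0.2]
grip_width: 0.999
```

```bash
python3 st.py w11 mould_whole mould_macro
```

```text
[ 0.443  -0.0038  0.1166] 34.0 15.6
mould_whole 0.75 [320. 203.  64.  88.] [440.1  -1.1] [81.3 58.1] 34.0
mould_macro 0.91 [522. 102.  95.  94.] [609.9 -90.8] [64.1 49. ] -5.7
```

View pics/w11.png

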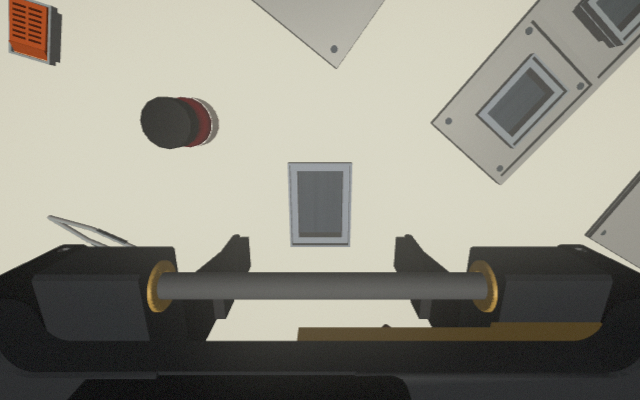

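Call:
{"api": "move_arm", "payload": {"dp": [[0,-0.13,1.2],[0,-0.13,2.4],[0,-0.13,3.3],[0,-0.13,3.63],[0,-0.13,3.63]], "turn": [0,0,0,0,0], "jaw": [1,1,1,1,1]}}

```text
time: 16.25
position: [0.439, -0.0001, 0.0066]
tool_rot: [-3.002, -0.92, 0.004]
ft_force: [0.2, 0.4, 0.4]
grip_width: 1.001
```

Call:
{"api": "move_arm", "payload": {"dp": [[0,0,0],[0,0,0],[0,0,0],[0,0,0],[0,0,0]], "turn": [0,0,0,0,0], "jaw": [1,-1,-1,-1,-1]}}

```text
time: 16.75
position: [0.4404, -0.0005, 0.0082]
tool_rot: [3.003, 0.92, 0.001]
ft_force: [-0.4, 0.5, -0.4]
grip_width: 0.718
```

Call:
{"api": "move_arm", "payload": {"dp": [[0,0,0],[0,0,0],[0,0,0],[0,0,0]], "turn": [0,0,0,0], "jaw": [-1,-1,-1,-1]}}

```text
time: 17.15
position: [0.4405, -0.0006, 0.0081]
tool_rot: [3.003, 0.92, 0.001]
ft_force: [-0.8, -1.0, 4.2]
grip_width: 0.653
```

Call:
{"api": "move_arm", "payload": {"dp": [[0,0,0],[0,0,-0.5],[0,0,-1.2],[0,0,-2.4],[0,0,-3.5]], "turn": [0,0,0,0,0], "jaw": [-1,-1,-1,-1,-1]}}

```text
time: 17.65
position: [0.4389, 0.0002, 0.1129]
tool_rot: [-3.002, -0.921, 0.003]
ft_force: [0.4, -1.1, -1.7]
grip_width: 0.654
```

```bash
python3 st.py w12 mould_whole tray_whole tray_standard ruby_bottle
```

```text
[0.4428 0.     0.1163] 34.09 17.75
mould_whole 0.74 [321. 254. 106. 132.] [420.7 -13.1] [99.5 82.6] -55.2
tray_whole 0.64 [181. 125.  79.  58.] [431.5 141.8] [69.2 44.6] -55.9
tray_standard 0.63 [322.  36. 135.  71.] [559.4  80.8] [108.3  51.3] -55.9
```

Call:
{"api": "move_arm", "payload": {"dp": [[1.4,-0.9,-0.3],[2.8,-1.9,-0.3],[4.2,-2.8,-0.3],[5.6,-3.7,-0.3],[7,-4.6,-0.3]], "turn": [0,0,0,0,0], "jaw": [-1,-1,-1,-1,-1]}}

```text
time: 18.5
position: [0.5356, 0.231, 0.1199]
tool_rot: [-3.004, -0.92, 0.004]
ft_force: [0.8, 0.4, -1.1]
grip_width: 0.653
```

Call:
{"api": "move_arm", "payload": {"dp": [[0.8,-0.6,0],[0.8,-0.6,0],[0.8,-0.6,0],[0.8,-0.6,0],[0.8,-0.6,0]], "turn": [1.5,3,4,4,4], "jaw": [-1,-1,-1,-1,-1]}}

```text
time: 19.0
position: [0.5449, 0.2578, 0.1204]
tool_rot: [3.117, 0.389, -0.004]
ft_force: [1.1, 0.9, -0.7]
grip_width: 0.651
```

```bash
python3 st.py w13 tray_whole tray_standard mould_standard filled_mould
python3 - <<'E'
import cv2
a=cv2.imread("pics/w13.png")
E
```

```text
[0.5452 0.2576 0.121 ] 14.15 19.1
tray_whole 0.75 [318.  93. 131. 186.] [637.6 291.8] [157.   90.7] 4.0
tray_standard 0.96 [538. 124. 203. 247.] [657.4  94.9] [219.3  94.4] -2.6
mould_standard 0.95 [132. 162.  61.  58.] [537.3 436.7] [45.4 37.2] 51.3
```

View pics/w13.png

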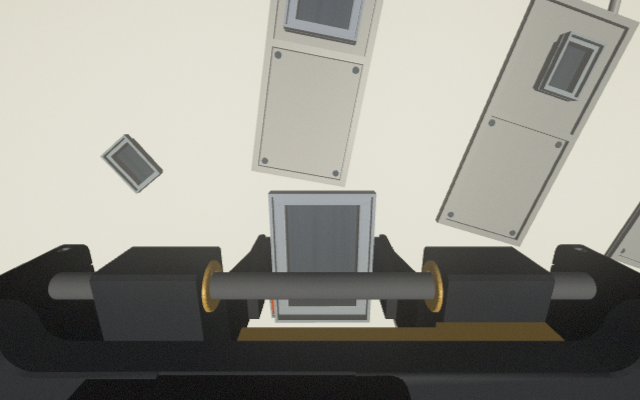

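Run:
```python
from h import *
ci=ctrl.camera_info("wrist")
for q in([(278,55),(356,70),(265,161),(336,173)],[(491,123),(558,145),(450,215),(512,233)]):
    w=plane(q,.004,ci)*1e3;u=(w[:2].mean(0)-w[2:].mean(0));print(w.round(1).tolist(),w.mean(0).round(1),np.degrees(np.arctan2(u[1],u[0])).round(1))
print(tool()[0])
```

```text
[[660.5, 327.0], [665.3, 258.7], [568.1, 320.6], [573.3, 252.4]] [616.8 289.7] 4.0
[[652.4, 126.7], [649.1, 58.2], [559.9, 131.0], [557.0, 62.8]] [604.6  94.6] -2.7
[0.5456364  0.25783572 0.12175286]
```

Call:
{"api": "move_arm", "payload": {"dp": [[1.3,-0.25,0],[2.56,-0.47,0.5],[2.56,-0.47,1.5],[2.56,-0.47,2.5],[2.56,-0.47,3]], "turn": [1,2.03,2.03,2.03,2.03], "jaw": [-1,-1,-1,-1,-1]}}

```text
time: 19.85
position: [0.6151, 0.2895, 0.0284]
tool_rot: [3.138, 0.108, -0.007]
ft_force: [-0.4, 0.3, -1.7]
grip_width: 0.655
```

Call:
{"api": "move_arm", "payload": {"dp": [[0,0,0],[0,0,0],[0,0,0],[0,0,0]], "turn": [0,0,0,0], "jaw": [-1,-1,-1,-1]}}

```text
time: 20.25
position: [0.6177, 0.2909, 0.0338]
tool_rot: [-3.139, -0.108, -0.005]
ft_force: [0.1, -0.9, -0.1]
grip_width: 0.656
```

Lower to 0.0121: 0.72 units.

Call:
{"api": "move_arm", "payload": {"dp": [[0,0,0.25],[0,0,0.5],[0,0,0.72],[0,0,0.72],[0,0,0.72]], "turn": [0,0,0,0,0], "jaw": [-1,-1,-1,-1,-1]}}

```text
time: 20.75
position: [0.617, 0.2903, 0.0101]
tool_rot: [3.139, 0.108, 0.001]
ft_force: [0.8, -0.6, 2.2]
grip_width: 0.652
```

Call:
{"api": "move_arm", "payload": {"dp": [[0,0,0],[0,0,0],[0,0,0]], "turn": [0,0,0], "jaw": [-1,-1,-1]}}

```text
time: 21.05
position: [0.6169, 0.2903, 0.0101]
tool_rot: [3.14, 0.108, 0.001]
ft_force: [1.3, -0.4, 0.7]
grip_width: 0.657
```

Call:
{"api": "move_arm", "payload": {"dp": [[0,0,0],[0,0,0],[0,0,0],[0,0,-0.5],[0,0,-1.5]], "turn": [0,0,0,0,0], "jaw": [0.55,0.55,0.55,0.55,0.55]}}

```text
time: 21.55
position: [0.6147, 0.2894, 0.0535]
tool_rot: [3.138, 0.108, -0.008]
ft_force: [-1.4, 0.3, 1.0]
grip_width: 0.775
```

Call:
{"api": "move_arm", "payload": {"dp": [[0,0,-2],[-0.6,-1.2,-2.5],[-1.2,-2.5,-2.5],[-1.8,-3.8,-2.5],[-2.3,-5.05,-2.5]], "turn": [0,-1.7,-3.4,-5.1,-6.8], "jaw": [1,1,1,1,1]}}

```text
time: 22.05
position: [0.5363, 0.4387, 0.1322]
tool_rot: [-2.967, -1.031, -0.003]
ft_force: [0.1, -0.5, -0.0]
grip_width: 0.993
```

Call:
{"api": "move_arm", "payload": {"dp": [[0,0,0],[0,0,0],[0,0,0],[0,0,0],[0,0,0]], "turn": [-1.7,-2.6,-2.6,-2.6,-2.6], "jaw": [1,1,1,1,1]}}

```text
time: 22.55
position: [0.5378, 0.4364, 0.1305]
tool_rot: [2.838, 1.348, 0.001]
ft_force: [-0.3, -0.2, 0.7]
grip_width: 0.999
```

```bash
python3 st.py w14 mould_standard mould_whole
```

```text
[0.5377 0.4365 0.1304] 50.85 22.65
mould_standard 0.66 [322. 200.  33.  45.] [536.5 438.9] [45.9 31.9] 51.6
mould_whole 0.68 [471. 243.  75.  56.] [620.8 303. ] [67.7 46.1] 3.6
```

View pics/w14.png

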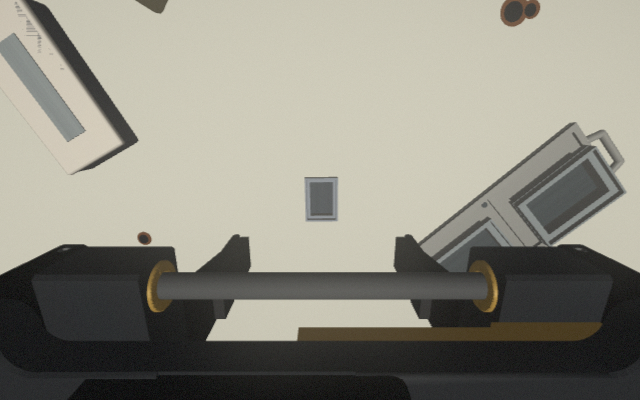

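Call:
{"api": "move_arm", "payload": {"dp": [[0.04,-0.08,1.4],[0.04,-0.08,2.8],[0.04,-0.08,3.8],[0.04,-0.08,4.15],[0.04,-0.08,4.15]], "turn": [-0.1,-0.1,-0.1,-0.1,-0.1], "jaw": [1,1,1,1,1]}}

```text
time: 23.3
position: [0.5355, 0.4385, 0.0041]
tool_rot: [2.83, 1.363, -0.005]
ft_force: [0.2, -0.6, 0.3]
grip_width: 1.001
```

Call:
{"api": "move_arm", "payload": {"dp": [[0,0,0],[0,0,0],[0,0,0],[0,0,0],[0,0,0]], "turn": [0,0,0,0,0], "jaw": [1,-1,-1,-1,-1]}}

```text
time: 23.8
position: [0.5366, 0.4394, 0.0063]
tool_rot: [2.83, 1.363, 0.001]
ft_force: [0.7, -0.8, -0.7]
grip_width: 0.721
```

Call:
{"api": "move_arm", "payload": {"dp": [[0,0,0],[0,0,0],[0,0,0],[0,0,0],[0,0,0]], "turn": [0,0,0,0,0], "jaw": [-1,-1,-1,-1,-1]}}

```text
time: 24.3
position: [0.5363, 0.4392, 0.0055]
tool_rot: [2.83, 1.363, -0.0]
ft_force: [-0.2, 0.8, 1.2]
grip_width: 0.369
```

Call:
{"api": "move_arm", "payload": {"dp": [[0,0,0],[0,0,-0.5],[0,0,-1.2],[0,0,-2.4],[0,0,-3.5]], "turn": [0,0,0,0,0], "jaw": [-1,-1,-1,-1,-1]}}

```text
time: 24.8
position: [0.5361, 0.4395, 0.1128]
tool_rot: [-2.83, -1.364, -0.0]
ft_force: [0.1, 1.2, 0.9]
grip_width: 0.365
```

```bash
python3 st.py w15 mould_standard
```

```text
[0.5384 0.4425 0.1179] 51.45 24.9
mould_standard 0.97 [325. 248.  59.  52.] [510.  408.9] [56.1 53.2] -38.6
```

Call:
{"api": "move_arm", "payload": {"dp": [[-0.9,1.1,0],[-1.9,2.2,0],[-2.9,3.4,0],[-3.8,4.5,0],[-4.75,5.6,0]], "turn": [0,0,0,0,0], "jaw": [-1,-1,-1,-1,-1]}}

```text
time: 25.5
position: [0.5782, 0.2207, 0.1093]
tool_rot: [-2.83, -1.363, 0.004]
ft_force: [1.1, -0.4, -0.9]
grip_width: 0.367
```

Call:
{"api": "move_arm", "payload": {"dp": [[-0.9,1.1,0],[-1.8,2.2,0],[-2.85,3.35,0],[-2.85,3.35,0],[-2.85,3.35,0]], "turn": [1.7,3.4,5.1,6.8,8.5], "jaw": [-1,-1,-1,-1,-1]}}

```text
time: 26.0
position: [0.6035, 0.0903, 0.1091]
tool_rot: [3.133, 0.227, -0.005]
ft_force: [0.0, 0.5, -0.1]
grip_width: 0.366
```

Call:
{"api": "move_arm", "payload": {"dp": [[0,0,0.5],[0,0,1],[0,0,1.5],[0,0,1.5],[0,0,1.5]], "turn": [1.3,2.3,2.3,2.3,2.3], "jaw": [-1,-1,-1,-1,-1]}}

```text
time: 26.5
position: [0.6035, 0.0937, 0.0649]
tool_rot: [3.141, -0.068, -0.003]
ft_force: [-0.4, -0.4, 0.7]
grip_width: 0.368
```

```bash
python3 st.py w16 mould_standard mould_whole
```

```text
[0.6046 0.0939 0.0662] -2.5 26.6
mould_standard 0.78 [321. 246.  58.  48.] [582.6  96.5] [44.6 42.2] 87.5
mould_whole 0.69 [ 57. 214. 114. 105.] [614.7 291. ] [82.  69.2] 3.7
```

View pics/w16.png

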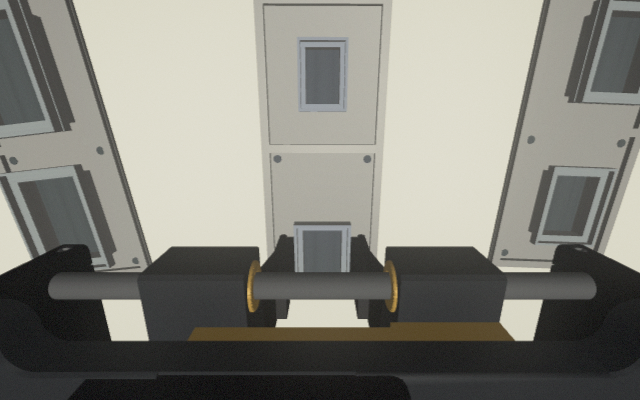

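Centred over the standard bay at (322,246), with the same well type in the stock at (323,74). Lower.

Call:
{"api": "move_arm", "payload": {"dp": [[0,0,0.6],[0,0,1.2],[0,0,1.6],[0,0,1.75],[0,0,1.75]], "turn": [0,0,0,0,0], "jaw": [-1,-1,-1,-1,-1]}}

```text
time: 27.25
position: [0.6038, 0.0936, 0.0127]
tool_rot: [3.141, -0.07, -0.001]
ft_force: [-0.1, 0.1, -0.9]
grip_width: 0.365
```

Call:
{"api": "move_arm", "payload": {"dp": [[0,0,0],[0,0,0],[0,0,0]], "turn": [0,0,0], "jaw": [-1,-1,-1]}}

```text
time: 27.55
position: [0.6046, 0.0937, 0.0139]
tool_rot: [3.141, -0.07, 0.002]
ft_force: [0.6, 0.1, -0.2]
grip_width: 0.365
```

Call:
{"api": "move_arm", "payload": {"dp": [[0,0,0.08],[0,0,0.14],[0,0,0.14],[0,0,0.14],[0,0,0.14]], "turn": [0,0,0,0,0], "jaw": [-1,-1,-1,-1,-1]}}

```text
time: 28.05
position: [0.6043, 0.0936, 0.0094]
tool_rot: [3.141, -0.07, 0.001]
ft_force: [-1.1, -0.4, 5.8]
grip_width: 0.361
```

Call:
{"api": "move_arm", "payload": {"dp": [[0,0,0],[0,0,0],[0,0,0],[0,0,0],[0,0,-1]], "turn": [0,0,0,0,0], "jaw": [0,0,0,0,0]}}

```text
time: 28.55
position: [0.6005, 0.0927, 0.035]
tool_rot: [3.14, -0.07, -0.013]
ft_force: [0.3, -1.2, -0.0]
grip_width: 0.5
```

Call:
{"api": "move_arm", "payload": {"dp": [[0,0,-1.5],[0,0,-3],[-1.5,0,-4.5],[-3,0,-6],[-4,0,-7]], "turn": [0,0,0,0,0], "jaw": [0.3,0.3,0.3,0.3,0.3]}}

```text
time: 29.05
position: [0.4968, 0.0987, 0.236]
tool_rot: [-3.141, 0.07, 0.001]
ft_force: [-0.0, -1.2, 0.9]
grip_width: 0.646
```

Call:
{"api": "move_arm", "payload": {"dp": [[0,0,0],[0,0,0],[0,0,0]], "turn": [0,0,0], "jaw": [0.3,0.3,0.3]}}

```text
time: 29.35
position: [0.4981, 0.0978, 0.2339]
tool_rot: [3.141, -0.071, -0.002]
ft_force: [-0.2, 1.3, 0.3]
grip_width: 0.647
```

```bash
python3 st.py w17 mould_standard mould_whole mould_macro mould_biopsy filled_mould ruby_bottle
python3 - <<'E'
from h import *
ctrl.get_image("side");ci=ctrl.camera_info("side")
for t in("filled_mould","ruby_bottle"): print(t,[(np.round(r["rect"]),round(r["confidence"],2)) for r in ctrl.look_for("side",t)[:2]])
E
```

```text
[0.498  0.0979 0.2333] -2.59 29.45
mould_standard 0.92 [323.  91.  24.  37.] [602.2  95.2] [43.1 33. ] -2.6
mould_whole 0.62 [155.  86.  66.  78.] [615.6 292.7] [81.7 61.3] 3.8
mould_macro 0.97 [479.  79.  52.  57.] [609.3 -90.7] [61.6 48.9] -4.7
mould_biopsy 0.71 [630.  61.  15.  44.] [ 618.8 -269.6] [45.4 19.4] 14.5
filled_mould 0.71 [204. 228.  35.  36.] [433.9 269.6] [44.8 36.2] 17.3
ruby_bottle 0.55 [298. 224.  33.  41.] [449.8 129.4] [53.3 36.3] -4.7
filled_mould [(array([247., 297.,  22.,  25.]), 0.55)]
ruby_bottle [(array([292., 249.,  19.,  26.]), 0.77)]
```

View pics/w17.png

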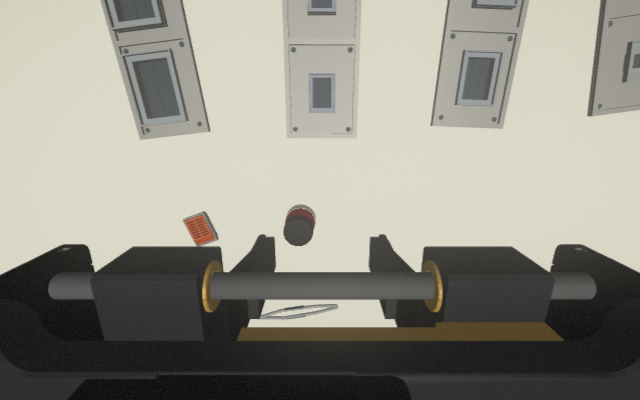

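All four moulds sit in the middle of their bays, lying flat and in line: whole (155,86), standard (322,92), macro (479,79) and biopsy (630,61). The bottle and the filled mould are still where they stood. I'm handing in.

```bash
python3 -c "
from bench import ctrl
print(ctrl.close_job())"
```

```text
the job is handed in; nothing more can be done
None
```

All four empty moulds are in the empty bays of their own trays, each lowered to the bay floor before I let go. The job was handed in at about 30 s of the 112 s allowed.

My last wrist-camera check compared each mould with the bay position I had measured:

| Mould | Distance from bay centre | Angle off the tray's length |
|---|---|---|
| whole | about 3 mm | under 1° |
| macro | about 2 mm | under 1° |
| standard | about 2.5 mm | under 1° |
| biopsy | about 1 mm | about 1° |

- **Biopsy mould:** its figures come from the check right after I set it down. In the last picture it was cut off at the image edge, so the 14.5° and the shifted centre reported there are not usable. It still looked in place.
- **Filled mould and ruby bottle:** neither was touched, and both showed at the same pixels in the side view as at the start, within about 1 px.
- **Upright and resting on the floor:** I judged this only from the pictures and the height of the gripper at release, not by measurement.
- **Forces:** the highest wrist force I saw was about 6 N, while setting down the standard mould.

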